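Divert turned balls down the Y-chute into the crate

TASK

Swing the flap of the Y-chute fully across so that it shuts off the branch leading to the round pot and leaves open the one leading to the slatted crate. Then pick up the scoop and pour its three turned balls in at the top of the chute so that all of them run down into the crate. Leave the flap as set, stand the empty scoop upright on the bench, and do not disturb the bowl, brush and wood blank lying near.

Things in the scene. Friction and masses are not known exactly. Their poses are not given: they have to be found in the camera images.
- chute: Wooden Y-chute fixed on trestles. Origin on the bench below the flap hinge; +x downhill (level), +y to the left looking downhill. Floor slopes down 15 degrees along +x, 115 mm above the bench at the hinge. Channel 156 mm wide inside, walls 50 mm high, from x = -242 mm to the hinge, where it forks into a branch to +y and one to -y, each about 70 mm wide, ending over the crate and the pot.
- flap_hinge (a point): Axis of the flap, at floor level at the fork (115 mm above the bench). The axis is square to the sloping floor: its upper end leans 15 degrees downhill.
- chute_inlet (a point): Middle of the channel floor near the uphill end, 210 mm up the slope from the hinge: the place to pour. The floor here is 169 mm above the bench; 40 mm further uphill the channel ends in a board 18 mm high.
- flap (a joint): Angle of the wooden flap (board 10 mm thick, 46 mm high, reaching 130 mm uphill from its hinge), -0.6 to 0.6 rad between its stops. 0: along the channel's middle. Positive: free end towards the chute's -y wall, shutting the -y branch, so balls go to +y; negative the other way. Stays where it is left (about 1 N at the post moves it); starts near the middle.
- flap_post (a point): Centre of the top end of the flap's handle: a round steel post, 14 mm diameter, parallel to the hinge axis, 90 mm from it (uphill when the flap is at 0). It stands 66 mm clear above the flap board; its top is 115 mm above the channel floor (square to it), 65 mm above the channel walls' top.
- crate: Slatted wooden crate, 170 x 170 mm, 70 mm high, 7 mm walls, open on top, fixed under one branch's end (which of the two varies). Origin: centre of its underside.
- crate_in (a point): Centre of the crate's inner floor.
- pot: Round white pot, 164 mm across, 70 mm high, fixed under the other branch's end. Origin: centre of its underside.
- scoop: Narrow loose aluminium trough 190 mm long (x), 70 wide (y; 84 over the handle), sides 42 mm high, back wall 50 mm. Origin: centre of its underside; +x towards the pouring lip, which has only a sill 3 mm above the 4 mm thick floor. 0.2 to 0.3 kg, plus 0.18 kg of balls. The balls stay in while it is level and run out over the lip when it is tipped more than about 30 degrees.
- scoop_handle (a point): Centre of the scoop's carrying handle, a wooden bar across the scoop (along its y), 16 mm thick (x), 84 mm long, 22 mm high, centred 92 mm above the scoop's underside, midway along the scoop. Its underside is 21 mm above the balls' tops.
- scoop_lip (a point): Middle of the scoop's front edge, 95 mm ahead of the scoop's centre and 4 mm above its underside.
- ball0_center (a point): Centre of a turned wooden ball, 56 mm diameter, about 60 g, with two tiny flats; starts in the scoop, nearest the lip.
- ball1_center (a point): Centre of a turned wooden ball, 56 mm diameter, about 60 g, with two tiny flats; starts in the scoop, in the middle.
- ball2_center (a point): Centre of a turned wooden ball, 56 mm diameter, about 60 g, with two tiny flats; starts in the scoop, at the back.
- ball0: The same ball (first); origin at one of its two flats.
- ball1: The same ball (second); origin at one of its two flats.
- ball2: The same ball (third); origin at one of its two flats.
- bowl: Bystander: turned wooden bowl, 120 mm across, 50 mm high. Origin: centre of its underside.
- brush: Bystander: bench brush 200 mm long, lying flat along its x.
- blank: Bystander: square wood blank 160 x 55 x 55 mm lying on the bench, long in x. Origin: centre of its underside.
Things that resemble listed ones, but are neither listed nor needed, are in the scene too. What is shaped like the ball1 but pink or turquoise is not meant.

How it is judged:
By the outcome, as a careful person would: the job done as asked, in the order asked, and still so for the second after the job is handed in, with the robot touching nothing.
It also fails if it takes over 69 s, if anything falls off the work surface, if the arm or the gripper's body presses on something with over 40 N, if the wrist force passes 120 N, or if a joint passes its speed limit or range.

ROBOT

A 7-joint arm with a two-finger parallel gripper is mounted at the origin on the work surface. World frame = base frame: x ahead of the robot, y to its left, z up, the work surface at z = 0. Lengths are in m, angles in rad, forces in N, time in s.
With the tool pointing down it reaches from about 0.35 to 0.9 m from the base axis. Payload 8.1 kg.
Tool frame: the origin (TCP) lies midway between the tips of the shut fingers; the grasp point (between the pads) lies behind it (ctrl.grip_point_offset is the z of the grasp point in the tool frame, in m); z points along the fingers, y is the direction in which the jaws open and shut (so a half turn about z gives the same grasp; the last joint's range is limited). The gripper opens to 92 mm and grips with 3 to 60 N. Pads are 19 mm wide; open, the fingers measure 130 mm over their backs; the gripper's body (75 mm by 190 mm) begins 47 mm behind the grasp point.
Start: joints at [1.001, 0.434, 0.025, 1.573, -0.012, 1.134, -0.075], TCP at [0.281, -0.558, 0.227] pointing down, gripper open.
Joint ranges: [-2.62, 2.62], [-0.44, 2.09], [-1.27, 1.32], [0.08, 2.57], [-1.32, 4.46], [0.12, 2], [-2.74, 2.74]. Speed limits (rad/s): [2.22, 2.22, 3.01, 3.01, 3.14, 3.14, 3.14].

INTERFACE

Orientations are given as a 3x3 rotation matrix whose columns are the frame's x, y, z axes.
In Python, from station import ctrl, vision, order gives the robot as it stands.
- The arm moves only by the tool drive_tool, never from a script. Its argument "plan" is a list of rows, each a list of 7 numbers: the turn, a rotation vector about the tool's x, y, z in degrees, then the shift along the tool's x, y, z in cm, then the gripper's target within -1 to 1 (fully open at 1, half-way at 0, shut at -1). In form: [[rx, ry, rz, x, y, z, gripper], ...]. A call has 1 to 8 rows; each row shifts and turns the commanded pose from where the row before left it, along the tool's axes as they then stand; what a row does not reach is not made up. A row lasts 1/8 s, in which the tool goes at most 62.5 mm and 10.7 degrees, less where a joint would pass 70% of its speed; a pose out of reach is approached as far as the arm can. A call with a gripper value outside its range is refused whole. The fingers move at their own pace and stop on an object; the grip force is fixed at half the most. Time passes only in rows, so rows that do not move let the fingers close. It gives the time, the measured TCP pose, the force and the opening at its end, in the units of the state.
- ctrl.state(): the state, without advancing time (a new reading comes with each control period).
- vision.snapshot(name): name is "scene" or "top" or "wrist"; returns (picture, depth): 400x640x3 uint8, red, green, blue; 400x640 float32, m along the optical axis (not along the pixel's ray), 0 where there is no reading.
- vision.get_calibration(name): a dict with "vfov" (degrees; the focal length in pixels is half the picture's height over the tangent of half this angle, whatever the lens; pixels are square), "cx", "cy" (the principal point, pixels), "rvec" (rotation vector, rad) and "tvec" (3), from world to camera coordinates, as OpenCV has them. Camera axes: x right, y down, z forward; pixel columns grow to the right and rows downward; lengths in m; the calibration is good to about 2 mm. A picture is of the moment at which its call begins: read the wrist's pose just before it. get_calibration takes no time and is no camera call; for the wrist camera it gives the pose at the moment of the call.
- order.sign_off(): hands the job in, once; it reports no verdict.
The state is a dict: "time_s": time; "qpos": joint angles; "joint_vel": joint speeds; "tau": joint torques, N m; "tool_pos": TCP position; "ee_rot": TCP orientation; "ft_force": force on the tool from outside, world axes, zero at the start; "ft_torque": the same for the moment, N m; "finger_gap": opening from 0.0 (shut) to 1.0 (fully open).
Only numpy, scipy, OpenCV 4.12 (cv2) and the standard library are available. Lean on these libraries where they do the work, as an engineer would, in place of code of your own. Each camera call takes 0.05 s, during which the arm holds its last target.

## Working session

There is one attempt and no reset: what is moved stays moved. The work goes in short steps, Python scripts to look and compute and a tool call to move; the robot and the scene stay as the last step left them, time stands still between calls to the robot, and variables do not carry over. Pictures are saved under pics/ and viewed, and the job is handed in when it is done.

Besides the shell and the picture viewer there is one more tool, called after "Call:" as a command line: name --pt "numbers of a row" for each row, then --argument value for the rest. drive_tool: Moves the arm, as the interface text tells. Its arguments: {"type":"object","properties":{"plan":{"type":"array","items":{"type":"array","items":{"type":"number"}}}},"required":["plan"]}

```bash
ls; mkdir -p pics
cat > h.py <<'E'
import numpy as np, cv2
from station import ctrl, vision, order
def snap(n,f):
    im,d=vision.snapshot(n); cv2.imwrite('pics/'+f+'.png',im[:,:,::-1]); np.savez('pics/'+f+'.npz',im=im,d=d)
    c=vision.get_calibration(n); import pickle; pickle.dump(c,open('pics/'+f+'.pkl','wb')); return im,d,c
def load(f):
    import pickle; z=np.load('pics/'+f+'.npz'); return z['im'],z['d'],pickle.load(open('pics/'+f+'.pkl','rb'))
def world(d,c):
    h,w=d.shape; fl=h/2/np.tan(np.radians(c['vfov'])/2)
    u,v=np.meshgrid(np.arange(w),np.arange(h))
    P=np.stack([(u-c['cx'])/fl*d,(v-c['cy'])/fl*d,d],-1)
    R=cv2.Rodrigues(np.array(c['rvec'],float))[0]
    W=(P-np.array(c['tvec']).ravel())@R
    W[d==0]=np.nan
    return W
def ray(u,v,c,z,h=400):
    fl=h/2/np.tan(np.radians(c['vfov'])/2)
    R=cv2.Rodrigues(np.array(c['rvec'],float))[0]; t=np.array(c['tvec']).ravel()
    o=-R.T@t; r=R.T@np.array([(u-c['cx'])/fl,(v-c['cy'])/fl,1]); return o+r*(z-o[2])/r[2]
E
python3 - <<'E'
from h import *
for n in('scene','top','wrist'):
    im,d,c=snap(n,n+'0'); print(n,c,(d>0).mean())
s=ctrl.state()
for k in s: print(k,np.round(s[k],3).tolist())
print(ctrl.grip_point_offset, [x for x in dir(ctrl) if x[0]!='_'])
E
```

```text
pics
scene {'vfov': 53.609093695715515, 'cx': 321.3714204750813, 'cy': 201.88470178665568, 'rvec': array([ 0.96223942,  2.31089268, -1.20477794]), 'tvec': array([ 0.38418348, -0.09243765,  1.48822225])} 0.9929453125
top {'vfov': 45.5526196981418, 'cx': 328.30920360864775, 'cy': 205.43010237221264, 'rvec': array([ 2.11169893, -2.14571062,  0.19108903]), 'tvec': array([0.03788422, 0.57280127, 1.3316971 ])} 0.99584375
wrist {'vfov': 67.9396433903305, 'cx': 323.0283475553686, 'cy': 198.39286228416015, 'rvec': array([-2.46525508,  1.51873952,  0.2151863 ]), 'tvec': array([-0.62495212, -0.03377023,  0.39056386])} 0.99608203125
time_s 0.15
qpos [1.001, 0.435, 0.025, 1.574, -0.012, 1.134, -0.075]
joint_vel [-0.0, -0.001, -0.001, -0.003, -0.002, 0.001, 0.001]
tau [0.001, -66.827, 0.986, -31.469, -0.06, 0.039, 0.0]
tool_pos [0.281, -0.558, 0.226]
ee_rot [[0.893, 0.45, -0.001], [0.45, -0.893, 0.001], [-0.0, -0.001, -1.0]]
ft_force [0.187, 0.362, 0.227]
ft_torque [0.009, -0.018, -0.016]
finger_gap 1.0
-0.0188 ['Unreachable', 'grip_point_offset', 'state']
```

View pics/scene0.png

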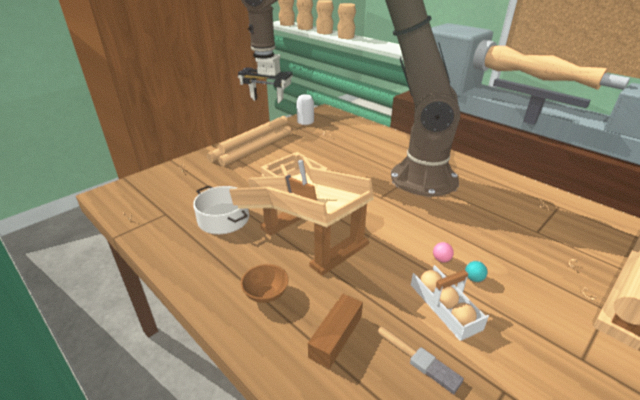

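View pics/top0.png

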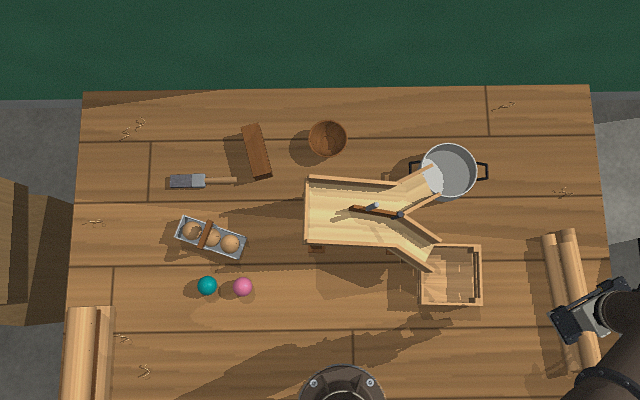

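View pics/wrist0.png

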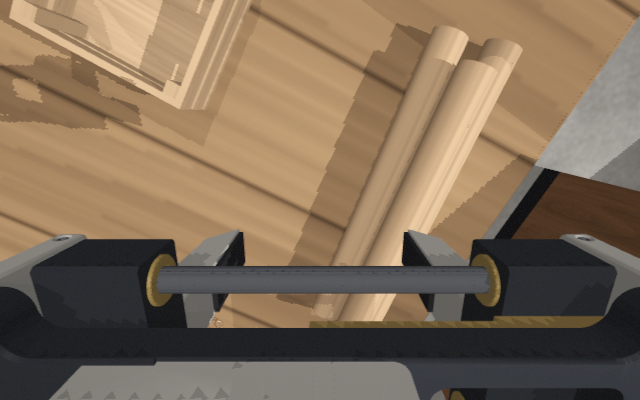

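The scene view shows the chute in the middle, with the pot at (220,208) and the crate behind it. In the top view the chute runs left to right. The pot is at (450,170) on the chute's +y side and the crate at (450,275) on its -y side, so the flap has to go negative. The scoop is at (210,237) with three wooden balls. The pink (243,286) and turquoise (207,285) balls are the decoys. Next I'll measure these.

Run:
```python
from h import *
im,d,c=load('top0'); W=world(d,c)
big=cv2.resize(im[150:320,150:500],None,fx=2.28,fy=2.28,interpolation=cv2.INTER_CUBIC); cv2.imwrite('pics/topcrop.png',big[:,:,::-1])
for n,(u,v) in dict(bench=(280,300),inl_up=(306,178),inl_dn=(306,246),floor1=(315,200),floor2=(315,230),floor3=(345,215),hinge=(400,214),flapend=(350,208),post=(372,206),handle=(206,236),b0=(230,244),b1=(213,238),b2=(190,231),scp_a=(182,216),scp_b=(246,237),scp_c=(240,260),scp_d=(174,238),bowl=(327,138),crate=(450,275),pot=(452,172),pink=(243,286),turq=(207,285)).items(): print(n,np.round(W[v,u],3))
# silver mask around scoop
hsv=cv2.cvtColor(im,cv2.COLOR_RGB2HSV)
m=(W[...,2]>0.0)&(np.arange(640)[None]>165)&(np.arange(640)[None]<255)&(np.arange(400)[:,None]>205)&(np.arange(400)[:,None]<268)
hi=m&(W[...,2]>0.03)
pts=W[hi][:,:2]; print(len(pts)); print(cv2.minAreaRect((pts*1000).astype(np.float32)))
hh=m&(W[...,2]>0.09); pts=W[hh]; print(len(pts),pts.mean(0),cv2.minAreaRect((pts[:,:2]*1000).astype(np.float32)))
```

```text
bench [0.305 0.174 0.   ]
inl_up [0.62  0.086 0.2  ]
inl_dn [0.461 0.097 0.001]
floor1 [0.566 0.064 0.175]
floor2 [0.487 0.065 0.173]
floor3 [ 0.529 -0.016  0.146]
hinge [ 0.527 -0.161  0.164]
flapend [ 0.544 -0.028  0.171]
post [ 0.537 -0.08   0.236]
handle [0.484 0.369 0.1  ]
b0 [0.465 0.31  0.06 ]
b1 [0.483 0.36  0.054]
b2 [0.504 0.426 0.056]
scp_a [0.549 0.452 0.053]
scp_b [0.489 0.272 0.015]
scp_c [ 0.423  0.292 -0.002]
scp_d [0.491 0.489 0.002]
bowl [0.794 0.029 0.   ]
crate [ 0.369 -0.323  0.009]
pot [ 0.68 -0.35  0.  ]
pink [0.347 0.273 0.051]
turq [0.351 0.373 0.054]
1197
((489.91754150390625, 374.21453857421875), (190.41372680664062, 83.52305603027344), 71.67724609375)
204 [0.48852053 0.37177807 0.1014905 ] ((489.24505615234375, 372.395751953125), (17.634414672851562, 83.53650665283203), 68.95419311523438)
```

View pics/topcrop.png

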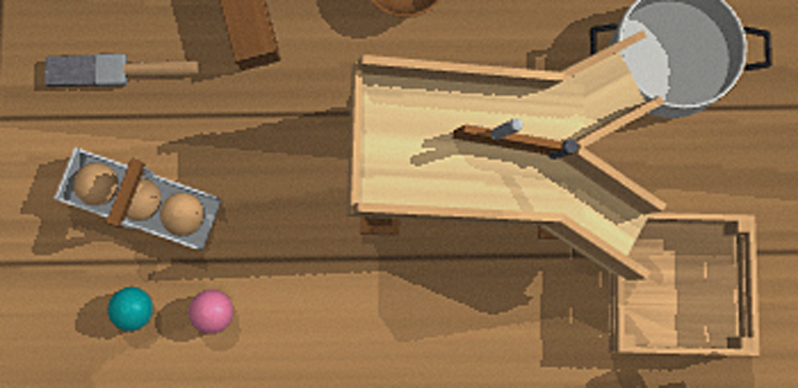

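Run:
```python
from h import *
im,d,c=load('top0'); W=world(d,c)
X,Y,Z=W[...,0],W[...,1],W[...,2]
# floor points inside the channel
m=np.zeros(d.shape,bool); m[188:240,312:360]=1
# robust plane
P=W[m]; 
for i in range(8):
    A=np.c_[P[:,:2],np.ones(len(P))]; co=np.linalg.lstsq(A,P[:,2],rcond=None)[0]; r=P[:,2]-A@co; P=P[abs(r)<max(.004,2*r.std())] if i<7 else P
print('plane',co,'slope',np.degrees(np.arctan(np.hypot(*co[:2]))),'yaw downhill',np.degrees(np.arctan2(-co[1],-co[0])),r.std(),len(P))
pl=X*co[0]+Y*co[1]+co[2]
# wall tops : height square to floor ~50
h=(Z-pl)*np.cos(np.radians(15))
wt=(abs(h-.05)<.006)&(Y>-.13)&(Y<.12)&(X>.40)&(X<.67)
for nm,s in(('hiX',X>.58),('loX',X<.48)):
    p=W[wt&s]; f=np.polyfit(p[:,1],p[:,0],1); print(nm,len(p),f,np.degrees(np.arctan(f[0])), 'at y=0',np.polyval(f,0),p[:,1].min(),p[:,1].max())
# post: grey, high
po=(h>.085)&(X>.45)&(X<.62)&(Y<.0)&(Y>-.2); p=W[po]; print('post',len(p),p.max(0),p.min(0),p[p[:,2]>.235].mean(0),np.argwhere(po).mean(0), h[po].max())
fb=(h>.038)&(h<.052)&(X>.50)&(X<.57)&(Y<.0)&(Y>-.17); p=W[fb]; print('flap',len(p)); f=np.polyfit(p[:,1],p[:,0],1); print(f,p[:,1].min(),p[:,1].max())
im2=cv2.resize(load('scene0')[0][140:280,220:400],None,fx=4,fy=4,interpolation=cv2.INTER_CUBIC); cv2.imwrite('pics/sc.png',im2[:,:,::-1])
```

```text
** On entry to DLASCL parameter number  4 had an illegal value
 ** On entry to DLASCL parameter number  4 had an illegal valueTraceback (most recent call last):
  File "<stdin>", line 9, in <module>
    x, resids, rank, s = _umath_linalg.lstsq(a, b, rcond,
                         ~~~~~~~~~~~~~~~~~~~^^^^^^^^^^^^^
                                             signature=signature)
                                             ^^^^^^^^^^^^^^^^^^^^
    raise LinAlgError("SVD did not converge in Linear Least Squares")
numpy.linalg.LinAlgError: SVD did not converge in Linear Least Squares
```

```bash
cat > ch.py <<'E'
from h import *
im,d,c=load('top0'); W=world(d,c)
X,Y,Z=W[...,0],W[...,1],W[...,2]
m=np.zeros(d.shape,bool); m[188:240,312:360]=1
P=W[m&(d>0)]
for i in range(8):
    A=np.c_[P[:,:2],np.ones(len(P))]; co=np.linalg.lstsq(A,P[:,2],rcond=None)[0]; r=P[:,2]-A@co; P=P[abs(r)<max(.004,2*r.std())] if i<7 else P
print('plane',co,'slope',np.degrees(np.arctan(np.hypot(*co[:2]))),'yaw downhill',np.degrees(np.arctan2(-co[1],-co[0])),r.std(),len(P))
pl=X*co[0]+Y*co[1]+co[2]
h=(Z-pl)*np.cos(np.radians(15))
wt=(abs(h-.05)<.006)&(Y>-.13)&(Y<.12)&(X>.40)&(X<.67)
for nm,s in(('hiX',X>.58),('loX',X<.48)):
    p=W[wt&s]; f=np.polyfit(p[:,1],p[:,0],1); print(nm,len(p),f,np.degrees(np.arctan(f[0])), 'at y=0',np.polyval(f,0),p[:,1].min(),p[:,1].max())
po=(h>.085)&(X>.45)&(X<.62)&(Y<.0)&(Y>-.2); p=W[po]; print('post',len(p),p.max(0),p.min(0),p[p[:,2]>.235].mean(0),np.argwhere(po).mean(0), h[po].max())
fb=(h>.038)&(h<.052)&(X>.50)&(X<.57)&(Y<.0)&(Y>-.17); p=W[fb]; print('flap',len(p)); f=np.polyfit(p[:,1],p[:,0],1); print(f,p[:,1].min(),p[:,1].max())
im2=cv2.resize(load('scene0')[0][140:280,220:400],None,fx=4,fy=4,interpolation=cv2.INTER_CUBIC); cv2.imwrite('pics/sc.png',im2[:,:,::-1])
E
python3 ch.py
```

```text
plane [0.00828442 0.26625625 0.1498983 ] slope 14.91635459427771 yaw downhill -91.78215258888507 0.001960071209311794 2148
hiX 333 [0.0394862  0.61620314] 2.2612177083676728 at y=0 0.6162031426472834 -0.12877873958531136 0.07752865127612953
loX 341 [0.04123357 0.45041496] 2.3611718180520818 at y=0 0.4504149619262825 -0.12816697727696386 0.0863563482700717
post 44 [ 0.54493336 -0.07634627  0.25415032] [ 0.53195624 -0.09449597  0.22487948] [ 0.5381221  -0.08739411  0.24677585] [205.09090909 374.31818182] 0.12046213955848575
flap 182
[0.14630765 0.54924038] -0.16939626304153016 -0.0328230236140693
```

```bash
ls pics
```

```text
sc.png
scene0.npz
scene0.pkl
scene0.png
top0.npz
top0.pkl
top0.png
topcrop.png
wrist0.npz
wrist0.pkl
wrist0.png
```

The geometry is consistent: the floor slopes 14.9° and the walls are 166 mm apart centre to centre. The hinge is at about (0.527, -0.147, 0.115). The post top measures (0.538, -0.087, 0.247) against a model value of (0.5385, -0.090, 0.249), with the flap at about -0.1 rad. Next I lift, turn and move over the post.

Call:
drive_tool --pt "0 0 -10.2 0 0 -4 -0.4" --pt "0 0 -10.2 0 0 -4 -0.4" --pt "0 0 -10.2 0 0 -2 -0.4" --pt "0 0 -10.2 0 0 0 -0.4" --pt "0 0 -10.2 0 0 0 -0.4" --pt "0 0 -10 0 0 0 -0.4" --pt "0 0 0 4.9 2.4 0 -0.4" --pt "0 0 0 4.9 2.4 0 -0.4"

```text
time_s: 1.15
tool_pos: [0.3332, -0.4611, 0.3262]
ee_rot: [[0.041, 0.999, -0.0], [0.999, -0.041, 0.001], [0.001, -0.0, -1.0]]
ft_force: [0.4, -0.6, 0.1]
finger_gap: 0.301
```

Call:
drive_tool --pt "0 0 0 4.9 2.4 0 -0.4" --pt "0 0 0 4.9 2.4 0 -0.4" --pt "0 0 0 4.9 2.4 0 -0.4" --pt "0 0 0 4.9 2.4 0 -0.4" --pt "0 0 0 4.9 2.4 0 -0.4" --pt "0 0 0 4.9 2.4 0 -0.4" --pt "0 0 0 4.8 2.4 0 -0.4" --pt "0 0 0 0 0 0 -0.4"

```text
time_s: 2.15
tool_pos: [0.5158, -0.122, 0.3266]
ee_rot: [[0.032, 0.999, 0.0], [0.999, -0.032, 0.002], [0.002, 0.0, -1.0]]
ft_force: [-1.5, -0.6, -0.1]
finger_gap: 0.298
```

Run:
```python
from h import *
s=ctrl.state()
for k in s: print(k,np.round(s[k],3).tolist())
snap('wrist','w1')
R=s['ee_rot']; print('to go tool',np.round(np.array(R).T@(np.array([.5385,-.081,.214])-s['tool_pos'])*100,2))
```

```text
time_s 2.15
qpos [0.492, 0.25, -0.454, 1.616, 0.11, 1.302, -0.01]
joint_vel [0.053, -0.011, 0.073, 0.014, 0.02, 0.008, 0.051]
tau [-2.312, -50.762, -5.04, -33.611, -0.379, -0.146, -0.949]
tool_pos [0.516, -0.122, 0.327]
ee_rot [[0.032, 0.999, 0.0], [0.999, -0.032, 0.002], [0.002, 0.0, -1.0]]
ft_force [-1.49, -0.613, -0.105]
ft_torque [-0.054, -0.076, -0.016]
finger_gap 0.298
to go tool [ 4.14  2.14 11.27]
```

View pics/w1.png

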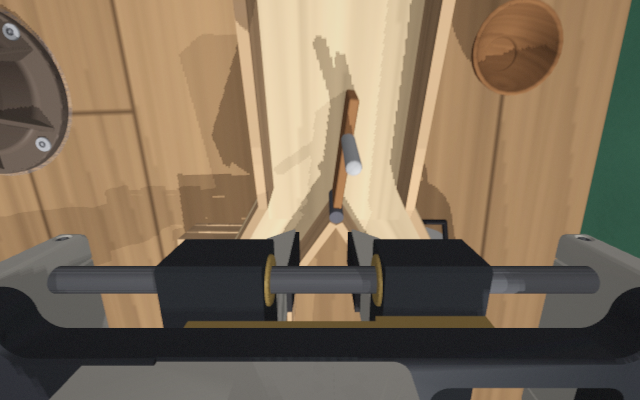

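The wrist view shows the post top at (354,168), with the flap board from (352,95) to (336,215). I'll check its position with a ray.

Run:
```python
from h import *
im,d,c=load('w1'); print(ray(354,168,c,.248)); W=world(d,c); print(W[168,354],W[165,353])
```

```text
[ 0.5418317  -0.09397802  0.248     ]
[ 0.54173648 -0.09380158  0.24895981] [ 0.54100076 -0.09143227  0.24846249]
```

Call:
drive_tool --pt "0 0 0 2.1 1.1 0 -0.4" --pt "0 0 0 2.0 1.1 0 -0.4" --pt "0 0 0 0 0 1 -0.4"

```text
time_s: 2.58
tool_pos: [0.5385, -0.0867, 0.3168]
ee_rot: [[0.039, 0.999, 0.001], [0.999, -0.039, 0.0], [0.0, 0.001, -1.0]]
ft_force: [-0.5, -0.4, 0.2]
finger_gap: 0.298
```

Call:
drive_tool --pt "0 0 0 0.1 0.1 3 -0.4" --pt "0 0 0 0 0 3 -0.4" --pt "0 0 0 0 0 2 -0.4" --pt "0 0 0 0 0 2 -0.4" --pt "0 0 0 0 0 0 -0.4"

```text
time_s: 3.2
tool_pos: [0.5371, -0.088, 0.2149]
ee_rot: [[0.042, 0.999, -0.004], [0.999, -0.042, -0.001], [-0.001, -0.004, -1.0]]
ft_force: [0.7, 0.0, 0.8]
finger_gap: 0.299
```

Run:
```python
from h import *
s=ctrl.state(); print(s['ft_force'],s['tool_pos'])
snap('scene','s2');im=snap('wrist','w2')[0]
a=cv2.resize(load('s2')[0][130:270,220:400],None,fx=3,fy=3); b=im
cv2.imwrite('pics/s2c.png',a[:,:,::-1])
```

```text
[0.69585525 0.00807997 0.7977959 ] [ 0.53712677 -0.08798035  0.21491828]
```

View pics/w2.png

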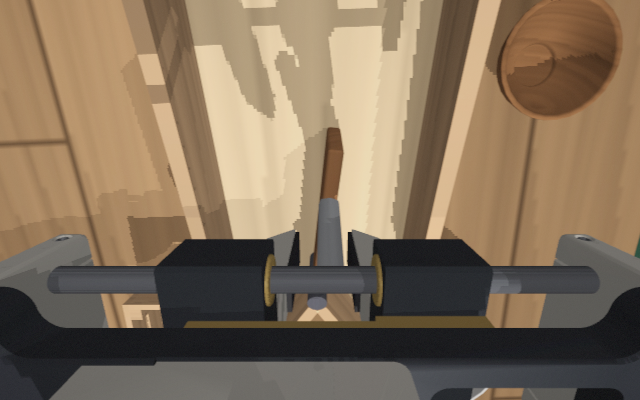

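View pics/s2c.png

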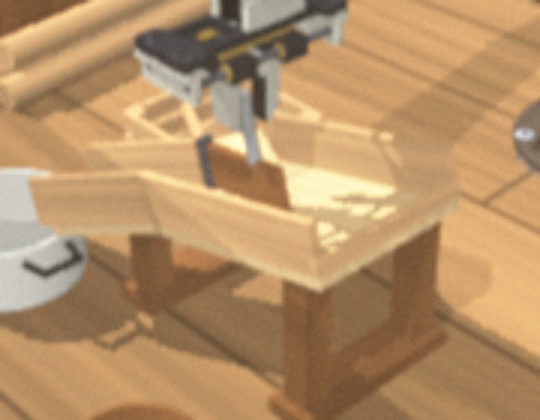

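The post is between the fingers at (328,230), and there is no contact force. I'll sweep it toward chute +y along its arc.

Call:
drive_tool --pt "0 0 0 0 0.9 0 -0.4" --pt "0 0 0 -0.2 0.9 0 -0.4" --pt "0 0 0 -0.3 0.9 0 -0.4" --pt "0 0 0 -0.3 0.9 0 -0.4" --pt "0 0 0 -0.4 0.9 0 -0.4"

```text
time_s: 3.92
tool_pos: [0.584, -0.1, 0.2165]
ee_rot: [[0.039, 0.999, -0.001], [0.999, -0.039, -0.0], [-0.0, -0.001, -1.0]]
ft_force: [-1.3, 0.1, -1.0]
finger_gap: 0.296
```

Call:
drive_tool --pt "0 0 0 -0.2 0.5 0 -0.4" --pt "0 0 0 -0.1 0.3 0 -0.4"

```text
time_s: 4.18
tool_pos: [0.5899, -0.103, 0.2162]
ee_rot: [[0.04, 0.999, -0.004], [0.999, -0.04, 0.0], [0.0, -0.004, -1.0]]
ft_force: [-12.9, 2.2, 4.9]
finger_gap: 0.3
```

The force has risen to 13 N with the post at x≈0.583, where the stop was expected (0.580). I'll back off to the centre of the gap and lift.

Call:
drive_tool --pt "0 0 0 0 0 0 -0.4" --pt "0 0 0 0 -0.5 0 -0.4" --pt "0 0 0 0 -0.4 0 -0.2" --pt "0 0 0 0 0 -3 -0.2" --pt "0 0 0 0 0 -4 1" --pt "0 0 0 0 0 -4 1" --pt "0 0 0 5 -1 0 1" --pt "0 0 0 5 -1 0 1"

```text
time_s: 5.18
tool_pos: [0.5666, -0.0011, 0.3276]
ee_rot: [[0.041, 0.999, 0.002], [0.999, -0.041, 0.0], [0.0, 0.002, -1.0]]
ft_force: [0.3, 0.1, -0.4]
finger_gap: 0.785
```

Run:
```python
from h import *
im,d,c=snap('top','t3'); W=world(d,c)
s=ctrl.state(); print(s['ft_force'],s['tool_pos'],s['qpos'])
cv2.imwrite('pics/t3c.png',cv2.resize(im[150:320,150:500],None,fx=2.28,fy=2.28,interpolation=cv2.INTER_CUBIC)[:,:,::-1])
```

```text
[-1.69618032  7.72862482  0.23112704] [0.56482885 0.00816833 0.32793251] [ 0.26606261  0.31701988 -0.5024178   1.53220296  0.15091175  1.32925716
 -0.28236504]
```

View pics/t3c.png

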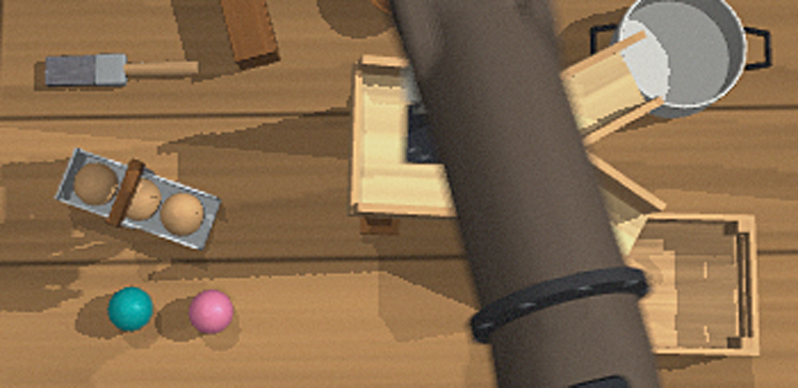

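Call:
drive_tool --pt "0 0 0 5.2 -1.3 0 1" --pt "0 0 0 5.2 -1.3 0 1" --pt "0 0 0 5.2 -1.3 0 1" --pt "0 0 0 5.2 -1.3 0 1" --pt "0 0 -10 5.2 -1.3 0 1" --pt "0 0 -10 2 -1.3 0 1" --pt "0 0 -10 0 0 0 1" --pt "0 0 -10 0 0 0 1"

```text
time_s: 6.22
tool_pos: [0.496, 0.2789, 0.327]
ee_rot: [[-0.617, 0.787, 0.001], [0.787, 0.617, 0.0], [-0.0, 0.001, -1.0]]
ft_force: [-0.8, -0.3, 0.4]
finger_gap: 1.002
```

Call:
drive_tool --pt "0 0 -10 0 0 0 1" --pt "0 0 -10 0 0 0 1" --pt "0 0 -10 0 0 0 1" --pt "0 0 0 0 0 0 1"

```text
time_s: 6.72
tool_pos: [0.4964, 0.2783, 0.3268]
ee_rot: [[-0.925, 0.38, 0.0], [0.38, 0.925, 0.0], [-0.0, 0.0, -1.0]]
ft_force: [0.4, 0.4, 0.5]
finger_gap: 0.998
```

Run:
```python
from h import *
s=ctrl.state(); print(s['ft_force'],s['tool_pos'],s['qpos']); print(np.round(s['ee_rot'],3))
im,d,c=snap('wrist','w4')
im,d,c=snap('top','t4')
W=world(d,c); X,Y,Z=W[...,0],W[...,1],W[...,2]
co=[0.00828442,0.26625625,0.1498983]
h=(Z-(X*co[0]+Y*co[1]+co[2]))*np.cos(np.radians(15))
po=(h>.085)&(X>.45)&(X<.65)&(Y<.0)&(Y>-.2); p=W[po]; print('post',len(p),p[p[:,2]>.235].mean(0))
cv2.imwrite('pics/t4c.png',cv2.resize(im[150:320,150:500],None,fx=2.28,fy=2.28,interpolation=cv2.INTER_CUBIC)[:,:,::-1])
```

```text
[0.40538018 0.38116724 0.45541687] [0.49635542 0.27828842 0.32679967] [-0.00823266  0.40055801 -0.85345555  1.50494068  0.30427261  1.37384195
  0.29920294]
[[-0.925  0.38   0.   ]
 [ 0.38   0.925  0.   ]
 [-0.     0.    -1.   ]]
post 45 [ 0.57949306 -0.10464144  0.2428073 ]
```

View pics/t4c.png

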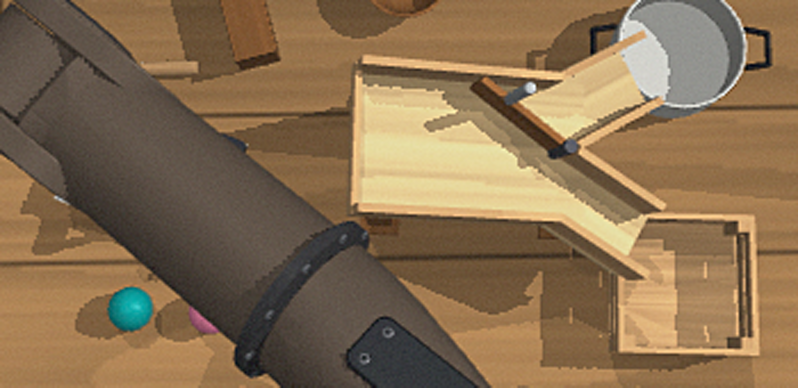

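View pics/w4.png

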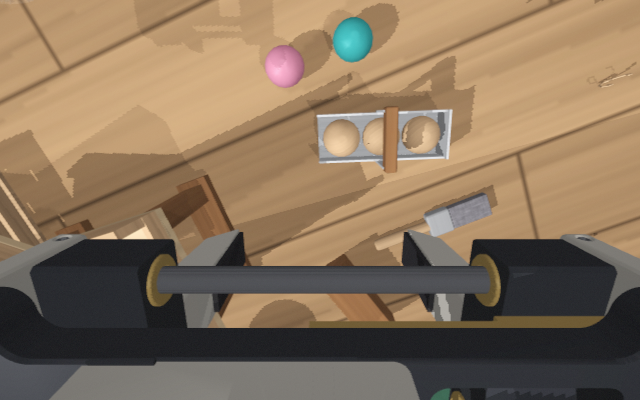

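The flap now lies across to the +y wall, with the board tip at (482,87) in the crop and the pot branch closed. The post measures (0.5795, -0.105), which matches -0.6 rad. In the wrist view the scoop's handle runs (392,108)-(391,171) and the three wooden balls are at (341,139), (375,135) and (421,134). The pink and turquoise balls lie outside the scoop. I'll measure the handle more closely.

Run:
```python
from h import *
im,d,c=load('w4'); W=world(d,c); Z=W[...,2]
sub=np.zeros(d.shape,bool); sub[95:185,305:465]=1
p=W[sub&(Z>.092)]; print(len(p),p.mean(0),cv2.minAreaRect((p[:,:2]*1000).astype(np.float32)))
p=W[sub&(Z>.037)]; print(cv2.minAreaRect((p[:,:2]*1000).astype(np.float32)))
v,u=np.where(sub&(Z>.092)); print(u.min(),u.max(),v.min(),v.max())
for uv in((319,115),(320,162),(451,110),(449,158)): print(uv,ray(*uv,c,.045))
a=ray((u[v==112]).mean(),112,c,.103);b=ray(u[v==166].mean(),166,c,.103);print(a,b,np.degrees(np.arctan2(*(b-a)[1::-1])))
```

```text
917 [0.49125999 0.3741288  0.10221282] ((492.4528503417969, 374.565673828125), (17.142900466918945, 83.24102783203125), 69.90657043457031)
((492.80859375, 375.63507080078125), (189.8152313232422, 83.36221313476562), 70.90082550048828)
383 398 106 172
(319, 115) [0.42900499 0.30037084 0.045     ]
(320, 162) [0.4917522  0.27570773 0.045     ]
(451, 110) [0.49447771 0.4762376  0.045     ]
(449, 158) [0.55956294 0.454909   0.045     ]
[0.45986779 0.38532996 0.103     ] [0.52321121 0.36234664 0.103     ] -19.94263193925659
```

Call:
drive_tool --pt "0 0 -2.6 0 0 0 1" --pt "0 0 0 1.8 4.4 2 1" --pt "0 0 0 1.9 4.4 4 1" --pt "0 0 0 0 0 5 1" --pt "0 0 0 0 0 4 1" --pt "0 0 0 0 0 0 1"

```text
time_s: 7.58
tool_pos: [0.4898, 0.3722, 0.174]
ee_rot: [[-0.941, 0.338, -0.004], [0.338, 0.941, -0.004], [0.002, -0.005, -1.0]]
ft_force: [0.4, -0.1, 0.3]
finger_gap: 1.002
```

Run:
```python
from h import *
s=ctrl.state(); R=np.array(s['ee_rot']); print(s['tool_pos'],np.degrees(np.arctan2(R[1,1],R[0,1])), np.round(R.T@(np.array([.491,.374,.073])-s['tool_pos'])*100,2))
im,d,c=snap('wrist','w5')
```

```text
[0.48978848 0.37220283 0.17400853] 70.21556745721989 [-0.08  0.26 10.1 ]
```

View pics/w5.png

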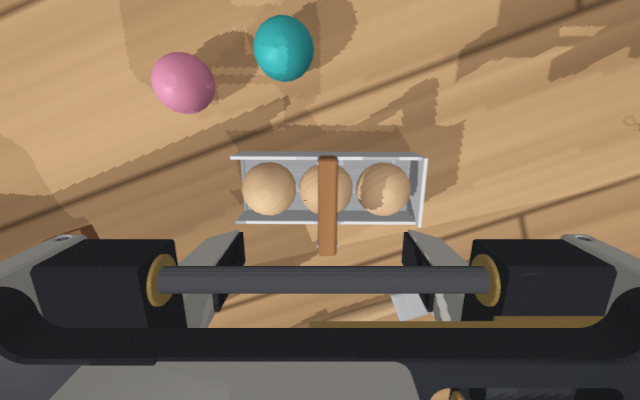

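The handle at (328,205) is square to the jaws and centred between them. I'll descend and grip.

Call:
drive_tool --pt "0 0 0 0 0.2 3 1" --pt "0 0 0 0 0 3 1" --pt "0 0 0 0 0 2.2 1" --pt "0 0 0 0 0 1.9 1" --pt "0 0 0 0 0 0 1" --pt "0 0 0 0 0 0 -1" --pt "0 0 0 0 0 0 -1" --pt "0 0 0 0 0 0 -1"

```text
time_s: 8.62
tool_pos: [0.4918, 0.3759, 0.0764]
ee_rot: [[-0.942, 0.337, 0.001], [0.337, 0.942, 0.001], [-0.001, 0.001, -1.0]]
ft_force: [1.2, -0.5, 0.1]
finger_gap: 0.724
```

Call:
drive_tool --pt "0 0 0 0 0 0 -1" --pt "0 0 0 0 0 0 -1" --pt "0 0 0 0 0 0 -1"

```text
time_s: 9.0
tool_pos: [0.4915, 0.3756, 0.0757]
ee_rot: [[-0.942, 0.336, -0.0], [0.336, 0.942, -0.0], [-0.0, -0.0, -1.0]]
ft_force: [1.8, -0.4, -1.2]
finger_gap: 0.395
```

Call:
drive_tool --pt "0 0 0 0 0 0 -1" --pt "0 0 0 0 0 0 -1" --pt "0 0 0 0 0 0 -1" --pt "0 0 0 0 0 0 -1" --pt "0 0 0 0 0 0 -1"

```text
time_s: 9.62
tool_pos: [0.4915, 0.3754, 0.0757]
ee_rot: [[-0.942, 0.337, -0.0], [0.337, 0.942, -0.0], [-0.0, -0.0, -1.0]]
ft_force: [0.2, -1.4, 1.2]
finger_gap: 0.174
```

Call:
drive_tool --pt "0 0 0 0 0 -0.6 -1" --pt "0 0 0 0 0 -0.8 -1" --pt "0 0 0 0 0 -1 -1" --pt "0 0 0 0 0 -1 -1" --pt "0 0 0 0 0 0 -1"

```text
time_s: 10.25
tool_pos: [0.492, 0.3763, 0.1109]
ee_rot: [[-0.942, 0.336, 0.001], [0.336, 0.942, 0.001], [-0.001, 0.002, -1.0]]
ft_force: [-0.4, 0.7, -4.3]
finger_gap: 0.173
```

The grip gap is 16 mm and the weight 4.3 N, both as expected. I'll lift the scoop, keeping it level.

Call:
drive_tool --pt "0 0 0 0 0 -1.5 -1" --pt "0 0 0 0 0 -3 -1" --pt "0 0 0 0 0 -4 -1" --pt "0 0 -2.9 0 0 -4 -1" --pt "0 0 -2.9 0 0 -4 -1" --pt "0 0 -2.9 0 0 -3 -1" --pt "0 0 -2.9 0 0 -2 -1" --pt "0 0 -2.9 0 0 -1.5 -1"

```text
time_s: 11.25
tool_pos: [0.4912, 0.3758, 0.3415]
ee_rot: [[-0.996, 0.088, 0.001], [0.088, 0.996, 0.001], [-0.001, 0.001, -1.0]]
ft_force: [-0.3, -0.2, -4.0]
finger_gap: 0.17
```

Call:
drive_tool --pt "0 0 -2.9 0 0 0 -1" --pt "0 0 0 0 0 0 -1"

```text
time_s: 11.5
tool_pos: [0.4913, 0.3756, 0.3402]
ee_rot: [[-0.999, 0.039, 0.0], [0.039, 0.999, 0.0], [-0.0, 0.0, -1.0]]
ft_force: [0.8, -0.7, -4.7]
finger_gap: 0.172
```

```bash
cat > lip.py <<'E'
from h import *
s=ctrl.state(); R=np.array(s['ee_rot']); t=np.array(s['tool_pos'])
lip=t+R@np.array([0,-.095,.0717]); print('tcp',t.round(4),'yaw y',np.degrees(np.arctan2(R[1,1],R[0,1])),'tilt',np.degrees(np.arcsin(R[2,1])),'lip',lip.round(4),'q',np.round(s['qpos'],2),'F',np.round(s['ft_force'],1))
for z in (.27,.205):
    print('to lip target z',z,'in tool cm',(R.T@(np.array([.535,.056,z])-lip)*100).round(2))
E
python3 lip.py
```

```text
tcp [0.4913 0.3756 0.3402] yaw y 87.74240480566053 tilt 0.006418068683019579 lip [0.4876 0.2807 0.2685] q [-0.17  0.51 -0.92  1.35  0.4   1.47  0.46] F [ 0.8 -0.7 -4.7]
to lip target z 0.27 in tool cm [ -5.63 -22.27  -0.15]
to lip target z 0.205 in tool cm [ -5.63 -22.27   6.35]
```

Call:
drive_tool --pt "0 0 0 -0.2 -1 0 -1" --pt "0 0 0 -0.5 -2 0 -1" --pt "0 0 0 -0.8 -3 0 -1" --pt "0 0 0 -0.8 -3 0 -1" --pt "0 0 0 -0.8 -3 0 -1" --pt "0 0 0 -0.8 -3 0 -1" --pt "0 0 0 -0.8 -3 0 -1" --pt "0 0 0 -0.5 -2.1 0 -1"

```text
time_s: 12.5
tool_pos: [0.5359, 0.1701, 0.3395]
ee_rot: [[-0.999, 0.042, -0.0], [0.042, 0.999, -0.001], [0.0, -0.001, -1.0]]
ft_force: [0.3, -0.4, -4.1]
finger_gap: 0.173
```

Call:
drive_tool --pt "0 0 0 -0.3 -1.3 0 -1" --pt "0 0 0 -0.1 -0.8 0 -1" --pt "0 0 0 0 0 0 -1"

```text
time_s: 12.88
tool_pos: [0.5387, 0.1515, 0.3397]
ee_rot: [[-0.999, 0.04, -0.0], [0.04, 0.999, -0.0], [0.0, -0.0, -1.0]]
ft_force: [-0.1, -0.1, -4.2]
finger_gap: 0.173
```

```bash
python3 lip.py
python3 - <<'E'
from h import *
im,d,c=snap('scene','s6'); cv2.imwrite('pics/s6c.png',cv2.resize(im[100:300,200:480],None,fx=2.8,fy=2.8,interpolation=cv2.INTER_CUBIC)[:,:,::-1])
E
```

```text
tcp [0.5387 0.1515 0.3397] yaw y 87.7148609809476 tilt -0.0022024831013766214 lip [0.5349 0.0566 0.268 ] q [ 0.29  0.4  -0.94  1.5   0.33  1.41  0.86] F [-0.1 -0.1 -4.2]
to lip target z 0.27 in tool cm [-0.02 -0.06 -0.2 ]
to lip target z 0.205 in tool cm [-0.02 -0.06  6.3 ]
```

View pics/s6c.png

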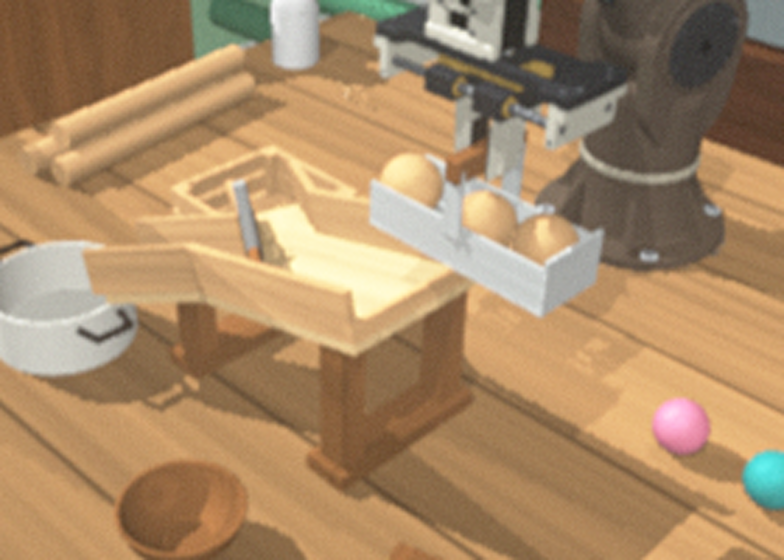

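The scoop is level with its lip over the inlet and all the balls in it, in the crop at (412,180), (488,215) and (543,240). I'll tip it to 20° about the lip, then lower it.

Call:
drive_tool --pt "-3 0 0 0 -0.38 -0.5 -1" --pt "-4 0 0 0 -0.5 -0.66 -1" --pt "-5 0 0 0 -0.63 -0.83 -1" --pt "-5 0 0 0 -0.63 -0.83 -1" --pt "-3 0 0 0 -0.38 -0.5 -1" --pt "0 0 0 0 0 0 -1"

```text
time_s: 13.68
tool_pos: [0.5379, 0.1213, 0.3688]
ee_rot: [[-0.999, 0.039, 0.014], [0.041, 0.939, 0.341], [0.0, 0.342, -0.94]]
ft_force: [-0.1, -0.2, -4.3]
finger_gap: 0.168
```

```bash
python3 lip.py
```

```text
tcp [0.5379 0.1213 0.3688] yaw y 87.61984422324889 tilt 19.975343821982285 lip [0.5352 0.0565 0.2689] q [ 0.68  0.38 -1.07  1.54  0.01  1.27  1.19] F [-0.1 -0.2 -4.3]
to lip target z 0.27 in tool cm [ 0.01 -0.01 -0.12]
to lip target z 0.205 in tool cm [ 0.01 -2.23  5.99]
```

Call:
drive_tool --pt "0 0 0 0 -0.3 0.8 -1" --pt "0 0 0 0 -0.5 1.5 -1" --pt "0 0 0 0 -0.6 1.6 -1" --pt "0 0 0 0 -0.5 1.3 -1" --pt "0 0 0 0 -0.2 0.6 -1" --pt "0 0 0 0 0 0 -1"

```text
time_s: 14.42
tool_pos: [0.5375, 0.1223, 0.3069]
ee_rot: [[-0.999, 0.037, 0.013], [0.039, 0.939, 0.342], [0.001, 0.342, -0.94]]
ft_force: [0.6, -0.3, -2.6]
finger_gap: 0.175
```

```bash
python3 lip.py
python3 - <<'E'
from h import *
im,d,c=snap('scene','s7'); cv2.imwrite('pics/s7c.png',cv2.resize(im[100:300,200:480],None,fx=2.8,fy=2.8,interpolation=cv2.INTER_CUBIC)[:,:,::-1])
E
```

```text
tcp [0.5375 0.1223 0.3069] yaw y 87.7292682403222 tilt 20.002421884455526 lip [0.5349 0.0576 0.2071] q [ 0.66  0.42 -1.05  1.65  0.04  1.14  1.19] F [ 0.6 -0.3 -2.6]
to lip target z 0.27 in tool cm [-0.02  2.   -5.97]
to lip target z 0.205 in tool cm [-0.02 -0.22  0.14]
```

View pics/s7c.png

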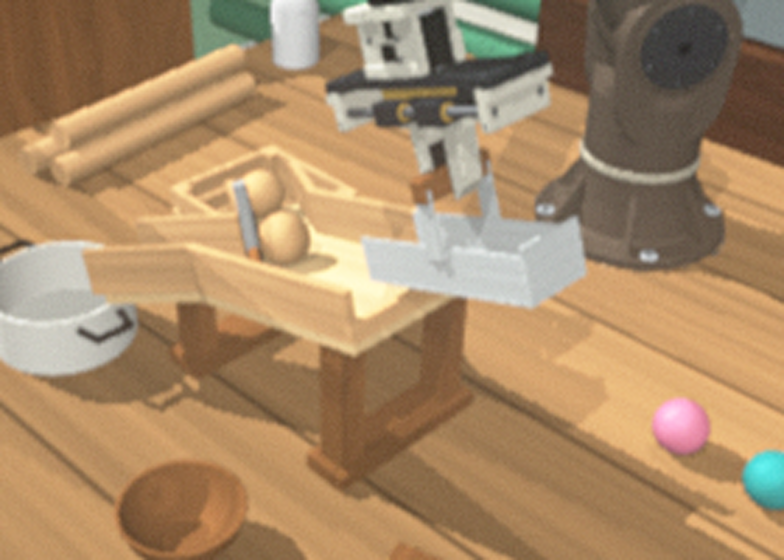

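The balls left the scoop earlier than the stated 30°, during the lowering. They are rolling along the correct side of the flap, at (263,190) and (283,235) in the crop. I'll hold still and watch them run.

Call:
drive_tool --pt "0 0 0 0 0 0 -1" --pt "0 0 0 0 0 0 -1" --pt "0 0 0 0 0 0 -1" --pt "0 0 0 0 0 0 -1" --pt "0 0 0 0 0 0 -1" --pt "0 0 0 0 0 0 -1" --pt "0 0 0 0 0 0 -1" --pt "0 0 0 0 0 0 -1"

```text
time_s: 15.48
tool_pos: [0.5376, 0.1224, 0.3073]
ee_rot: [[-0.999, 0.037, 0.013], [0.039, 0.939, 0.342], [0.0, 0.342, -0.94]]
ft_force: [-0.0, -0.8, -2.1]
finger_gap: 0.175
```

```bash
python3 lip.py
python3 - <<'E'
from h import *
im,d,c=snap('scene','s8'); cv2.imwrite('pics/s8c.png',cv2.resize(im[100:300,200:480],None,fx=2.8,fy=2.8,interpolation=cv2.INTER_CUBIC)[:,:,::-1])
im,d,c=snap('top','t8'); cv2.imwrite('pics/t8c.png',cv2.resize(im[120:320,150:500],None,fx=2.28,fy=2.28,interpolation=cv2.INTER_CUBIC)[:,:,::-1])
E
```

```text
tcp [0.5376 0.1224 0.3073] yaw y 87.73801113070515 tilt 19.998896115860145 lip [0.535  0.0577 0.2074] q [ 0.66  0.42 -1.05  1.65  0.04  1.14  1.19] F [-0.  -0.8 -2.1]
to lip target z 0.27 in tool cm [-0.    1.98 -5.94]
to lip target z 0.205 in tool cm [-0.   -0.24  0.17]
```

View pics/s8c.png

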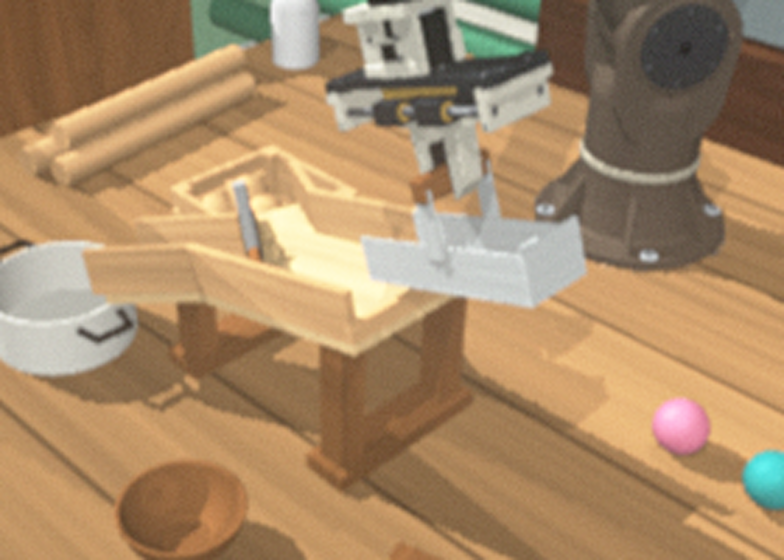

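View pics/t8c.png

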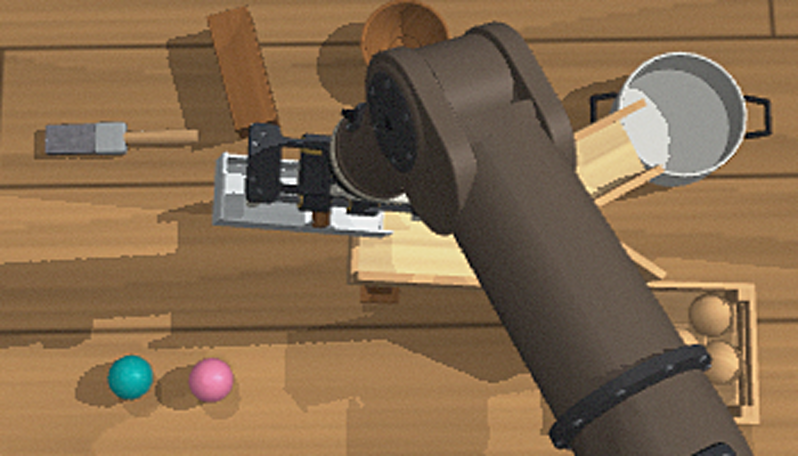

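All three balls are in the crate, in the top crop at (711,315), (718,362) and (688,338). The scoop is empty at 2.1 N. I'll raise it, level it and take it back to its original clear spot.

Call:
drive_tool --pt "0 0 0 0 0.5 -1.5 -1" --pt "0 0 0 0 0.9 -2.5 -1" --pt "0 0 0 0 0.8 -2 -1" --pt "4 0 0 0 0.5 0.6 -1" --pt "5 0 0 0 0.6 0.8 -1" --pt "6 0 0 0 0.7 0.9 -1" --pt "5 0 0 0 0.6 0.6 -1" --pt "0 0 0 0 2 0 -1"

```text
time_s: 16.58
tool_pos: [0.5392, 0.1742, 0.3493]
ee_rot: [[-0.999, 0.038, 0.001], [0.038, 0.999, -0.001], [-0.001, -0.001, -1.0]]
ft_force: [0.2, -0.2, -2.9]
finger_gap: 0.174
```

Call:
drive_tool --pt "0 0 0 0.6 3 0 -1" --pt "0 0 0 0.8 4 0 -1" --pt "0 0 0 0.8 4 0 -1" --pt "0 0 3 0.8 4 0 -1" --pt "0 0 4 0.8 4 0 -1" --pt "0 0 5 0.8 2 0 -1" --pt "0 0 5.4 0 0 0 -1" --pt "0 0 0 0 0 0 -1"

```text
time_s: 17.58
tool_pos: [0.5064, 0.3856, 0.3493]
ee_rot: [[-0.942, 0.336, 0.0], [0.336, 0.942, 0.001], [0.0, 0.001, -1.0]]
ft_force: [0.1, 0.2, -1.9]
finger_gap: 0.173
```

```bash
python3 lip.py
python3 - <<'E'
from h import *
s=ctrl.state(); R=np.array(s['ee_rot']); print(np.round(R,3),np.round(R.T@(np.array([.4915,.3755,.0757])-s['tool_pos'])*100,2))
E
```

```text
tcp [0.5064 0.3856 0.3493] yaw y 70.38455125572912 tilt 0.057473886805910396 lip [0.4745 0.2961 0.2775] q [-0.23  0.51 -0.84  1.29  0.37  1.49  0.2 ] F [ 0.1  0.2 -1.9]
to lip target z 0.27 in tool cm [-13.76 -20.59   0.73]
to lip target z 0.205 in tool cm [-13.76 -20.6    7.23]
[[-0.942  0.336  0.   ]
 [ 0.336  0.942  0.001]
 [ 0.     0.001 -1.   ]] [ 1.06 -1.47 27.35]
```

Call:
drive_tool --pt "0 0 0 0.5 -0.7 2 -1" --pt "0 0 0 0.5 -0.7 4 -1" --pt "0 0 0 0 0 5 -1" --pt "0 0 0 0 0 5 -1" --pt "0 0 0 0 0 4 -1" --pt "0 0 0 0 0 3 -1" --pt "0 0 0 0 0 2 -1" --pt "0 0 0 0 0 1 -1"

```text
time_s: 18.58
tool_pos: [0.4927, 0.3749, 0.0878]
ee_rot: [[-0.942, 0.336, -0.0], [0.336, 0.942, -0.0], [0.0, -0.0, -1.0]]
ft_force: [0.8, 0.0, -2.1]
finger_gap: 0.172
```

Call:
drive_tool --pt "0 0 0 0 0 0 -1" --pt "0 0 0 0 0 0 -1"

```text
time_s: 18.82
tool_pos: [0.4929, 0.3758, 0.0895]
ee_rot: [[-0.942, 0.336, 0.001], [0.336, 0.942, 0.001], [-0.001, 0.002, -1.0]]
ft_force: [1.0, 0.4, -2.8]
finger_gap: 0.169
```

Run:
```python
from h import *
s=ctrl.state(); R=np.array(s['ee_rot']); print(s['tool_pos'],s['ft_force'])
im,d,c=snap('scene','s9'); cv2.imwrite('pics/s9c.png',cv2.resize(im[180:350,340:600],None,fx=3,fy=3,interpolation=cv2.INTER_CUBIC)[:,:,::-1])
```

```text
[0.49290565 0.37578785 0.08949522] [ 0.99691292  0.42139918 -2.75612577]
```

View pics/s9c.png

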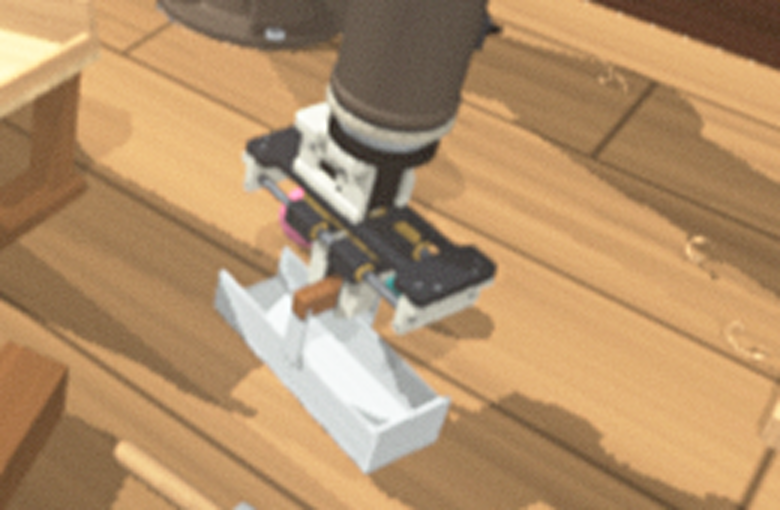

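The scoop is empty, level and about 1.3 cm above its old spot, clear of the brush and the decoys. I'll lower it gently and release.

Call:
drive_tool --pt "0 0 0 0 0 0.5 -1" --pt "0 0 0 0 0 0.4 -1" --pt "0 0 0 0 0 0.3 -1" --pt "0 0 0 0 0 0.1 -1" --pt "0 0 0 0 0 0 -1"

```text
time_s: 19.5
tool_pos: [0.4924, 0.375, 0.0757]
ee_rot: [[-0.942, 0.336, 0.0], [0.336, 0.942, -0.0], [-0.0, -0.0, -1.0]]
ft_force: [-1.9, -2.1, 3.4]
finger_gap: 0.168
```

The upward force of 3.4 N shows it is resting on the bench. I'll release it.

Call:
drive_tool --pt "0 0 0 0 0 0 0" --pt "0 0 0 0 0 0 0" --pt "0 0 0 0 0 0 0.2" --pt "0 0 0 0 0 0 0.2" --pt "0 0 0 0 0 0 0.2" --pt "0 0 0 0 0 0 0.2"

```text
time_s: 20.25
tool_pos: [0.4924, 0.3751, 0.0753]
ee_rot: [[-0.942, 0.336, -0.0], [0.336, 0.942, 0.0], [0.0, 0.0, -1.0]]
ft_force: [-0.0, 0.2, 0.1]
finger_gap: 0.597
```

Call:
drive_tool --pt "0 0 0 0 0 -1 0.2" --pt "0 0 0 0 0 -2 0.2" --pt "0 0 0 0 0 -4 0.2" --pt "0 0 0 0 0 -4 0.2" --pt "0 0 0 0 0 -5 0.2" --pt "0 0 0 0 0 -5 0.2" --pt "0 0 0 4 3 0 0.2" --pt "0 0 0 4 3 0 0.2"

```text
time_s: 21.25
tool_pos: [0.4371, 0.4595, 0.288]
ee_rot: [[-0.941, 0.338, 0.002], [0.338, 0.941, 0.002], [-0.001, 0.003, -1.0]]
ft_force: [0.7, -0.2, 0.3]
finger_gap: 0.595
```

Call:
drive_tool --pt "0 0 0 5 2 0 0.2" --pt "0 0 0 4 2 0 0.2" --pt "0 0 0 0 0 0 0.2" --pt "0 0 0 0 0 0 0.2"

```text
time_s: 21.75
tool_pos: [0.3664, 0.5263, 0.2863]
ee_rot: [[-0.942, 0.336, 0.001], [0.336, 0.942, 0.0], [-0.001, 0.001, -1.0]]
ft_force: [0.4, -0.2, 0.8]
finger_gap: 0.599
```

Run:
```python
from h import *
s=ctrl.state(); print(s['tool_pos'],s['ft_force'],s['time_s'],s['joint_vel'].round(3) if hasattr(s['joint_vel'],'round') else s['joint_vel'])
im,d,c=snap('scene','s10')
im,d,c=snap('top','t10'); cv2.imwrite('pics/t10c.png',cv2.resize(im[80:320,150:500],None,fx=2.28,fy=2.28,interpolation=cv2.INTER_CUBIC)[:,:,::-1])
W=world(d,c); X,Y,Z=W[...,0],W[...,1],W[...,2]
h=(Z-(X*0.00828442+Y*0.26625625+0.1498983))*np.cos(np.radians(15))
po=(h>.085)&(X>.45)&(X<.65)&(Y<.0)&(Y>-.2)&(Z<.26); p=W[po]; print('post',len(p),p[p[:,2]>.235].mean(0))
```

```text
[0.36638168 0.52629731 0.28634934] [ 0.39811975 -0.18575161  0.76170422] 21.75 [ 0.025  0.003  0.017  0.004  0.002 -0.002 -0.002]
post 47 [ 0.57919893 -0.10472049  0.24340977]
```

View pics/t10c.png

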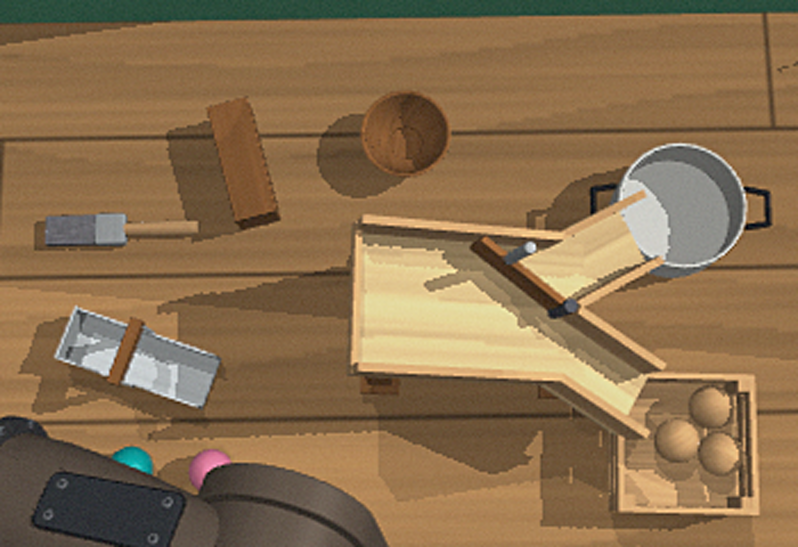

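View pics/s10.png

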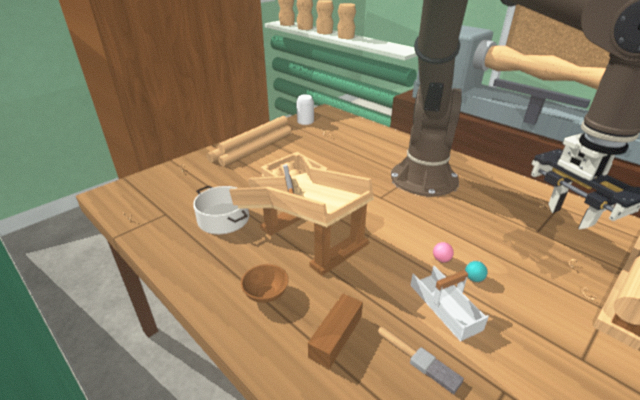

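The top crop shows three wooden balls in the crate at (710,406), (677,440) and (718,454), and an empty pot. The flap is still at its stop, with the scoop upright and empty at (137,352). The bowl, brush and blank are where they were, and nothing is touching the arm. I'm handing in.

Run:
```python
from station import order
print(order.sign_off())
```

```text
the job is handed in; nothing more can be done
None
```

The job is done and handed in at about 22 s of the 69 s allowed. The flap shuts off the pot branch, all three wooden balls are in the crate, and the empty scoop stands upright where it started.

- **Flap:** I pushed its post across to the stop, where the force rose to 13 N. In the last check the post was at (0.579, -0.105), which matches -0.6 rad, so it had not moved since.
- **Pour:** The balls left the scoop at only 20° of tilt, while I was lowering it, earlier than the stated 30° or so. The lip was already over the inlet and the chute, so they still ran down into the crate as intended.
- **Other things:** The last pictures show the pot empty and the bowl, brush, blank and decoy balls where they were; I judged this by eye. The arm was touching nothing. The highest force I read was the 13 N at the flap stop.

No final check failed.

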